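# Draw the sagging hatch bolt and hold the gate ajar

## Task

The little hatch gate in the counter screen is bolted, and its bolt has sagged so that its notched nose hangs behind the bent-up lip of the keeper: lift the bolt by its knob over that lip while you pull it back towards the hinge side, without wrenching it against the keeper. Then draw the gate towards you until its free edge stands about 10 cm out, and finish while still holding it there with the gripper, because it springs shut when let go. Leave everything else on the counter where it stands.

Things in the scene. Friction and masses are not known exactly. Their poses are not given: they have to be found in the camera images.
- bolt_knob (a point): centre of the bolt's steel knob: a lying cylinder 20 mm across, 26 mm long, on a 10 mm stem, standing out level 51 mm before the gate's front (robot-side) face, 180 mm above the counter, 30 mm below the gate's top; free room above and beside it. y axis: along the gate towards the hinge (the way to pull the bolt); x: from the robot's side through the gate, along the knob's axis. Turns with the gate
- bolt (a joint): how far the bolt is pulled towards the hinge, m: starts 0 to 0.003 (thrown), stop at 0.055; nose clear of the keeper from 0.034. About 1 N of friction, stays where left. Hanging, it moves only to about 0.006, where its notch catches on the keeper's lip. Bar 12 mm wide, 18 mm high, behind the knob; its guides stand 21 mm out from the gate's face
- bolt_lift (a joint): how far the bar is tipped up about its tail, rad: 0 hanging by its weight (2 to 4 N at the knob), 0.08 at the upper stop. The tail is 135 mm from the knob towards the hinge and slides with the bolt: 1 mm of knob lift is 0.0074 rad. The nose clears the lip from 0.037 (knob 5 mm up) to the stop (10.8 mm up). Past the lip it may be lowered. It does not roll
- keeper: steel keeper on the right-hand post, a stirrup round the bolt's nose whose edge next to the gate is bent up 7.5 mm into the notch under the nose; fixed. Origin: counter level, centre line of the shut gate, midway between the posts (the keeper itself is 173 to 205 mm along -y, 156 to 210 mm up, 9 to 35 mm along -x). x: from the robot's side through the gate; y: along the screen to the hinge
- gate_swing (a joint): how far the gate is open, rad: 0 shut, grows as its free edge comes to the robot's side (clockwise seen from above), stop at 1.2. A spring shuts it: 0.32 Nm when shut and 0.9 Nm more per rad. Until drawn, the bolt blocks it
- gate_hinge (a point): point on the gate's upright hinge axis, 180 mm above the counter, at the left-hand post as the robot sees it; 323 mm from the gate's free edge. The thrown knob's centre is 268 mm from it along the gate and 48 mm in front
- gate_edge (a point): middle of the gate's free edge on its front face, 110 mm above the counter. The gate is a light wood frame with a ribbed clear panel, 320 mm wide, 18 mm thick, from 15 to 210 mm above the counter; posts and screens beside it are 225 mm high
- gate: the gate with the bolt on it; origin at counter level under the middle of the gate, x and y as the keeper's when shut, turning with the gate
- pill_bottle: bystander: amber pill bottle 44 mm across, 85 mm high; origin at its underside
- tablet_jar: bystander: white tablet jar 64 mm across, 100 mm high; origin at its underside
- carton: bystander: upright paper medicine carton 45 x 75 x 110 mm in front of the gate, beyond where it need swing; origin at its underside
- mortar: bystander: white mortar 90 mm across, 60 mm high; origin at its underside
- count_tray: bystander: grey tablet counting tray 100 x 150 x 18 mm; origin at its underside
- spatula: bystander: steel spatula 170 mm long, lying; origin at its underside
- syrup: bystander: amber syrup bottle 52 mm across, 130 mm high, behind the gate; origin at its underside
- pack: bystander: small cardboard pack 50 x 90 x 35 mm, behind the gate; origin at its underside

How it is judged:
On the way, in this order (a step that is already met when the one before it is completed fails the run):
1. the bolt is lifted above the keeper's lip while still thrown (value of joint bolt_lift above 0.03 rad and value of joint bolt below 0.02 m), for 0.05 s.
2. the bolt is drawn back clear of the keeper (value of joint bolt above 0.034 m), for 0.1 s.
At the end, for the whole second after the job is handed in: The gate stands open 0.215 to 0.44 rad (free edge about 7 to 14 cm out) and at rest, the bolt drawn at least 34 mm, the gripper's fingers still bearing on the gate or its bolt with over 1 N and nothing else leaning on it; every bystander within 30 mm of where it stood (value of joint gate_swing between 0.215 and 0.44 rad and value of joint bolt above 0.034 m and velocity of joint gate_swing between -0.06 and 0.06 rad/s and contact force between the fingers and gate above 1 N and distance of each of pill_bottle, tablet_jar, carton, mortar, count_tray, spatula, syrup, pack from where it was at the start of the episode below 0.03 m and contact force between each of pill_bottle, tablet_jar, carton, mortar, count_tray, spatula, syrup, pack and gate below 0.2 N); the arm keeps its last pose, push and grip.
It fails at once if the bolt is wrenched against the keeper (over 40 N) (contact force between gate and keeper above 40 N).
It fails at once if a bystander is pushed or knocked over (distance of any of pill_bottle, tablet_jar, carton, mortar, count_tray, spatula, syrup, pack from where it was at the start of the episode above 0.03 m).
It also fails if it takes over 42 s, if anything falls off the work surface, if the arm or the gripper's body presses on something with over 40 N, if the wrist force passes 120 N, or if a joint passes its speed limit or range.

## Robot

A 6-joint arm with a two-finger parallel gripper is mounted at the origin on the work surface. World frame = base frame: x ahead of the robot, y to its left, z up, the work surface at z = 0. Lengths are in m, angles in rad, forces in N, time in s.
With the tool pointing down it reaches from about 0.275 to 0.825 m from the base axis. Payload 5.2 kg.
Tool frame: the origin (TCP) lies between the finger pads; the fingertips stand 14 mm ahead of it and the grasp point (between the pads) lies 5 mm behind it; z points along the fingers, y is the direction in which the jaws open and shut (so a half turn about z gives the same grasp; the last joint's range is limited). The gripper opens to 93 mm and grips with 3 to 60 N. Pads are 15 mm wide; open, the fingers measure 128 mm over their backs; the gripper's body (75 mm by 188 mm) begins 65 mm behind the grasp point.
Start: joints at [0.987, 0.259, 1.535, -0, 1.348, -0.203], TCP at [0.204, 0.511, 0.206] pointing down, gripper open.
Joint ranges: [-3.14, 3.14], [-0.91, 2.08], [0.19, 2.58], [-1.22, 4.36], [0.22, 2.71], [-3.12, 3.12]. Speed limits (rad/s): [2.57, 2.57, 3.14, 3.14, 3.14, 3.14].

## Interface

Orientations are given as a rotation vector (axis times angle).
In Python, from bench import bot gives the robot as it stands. Calls block until the motion is done:
- bot.goto(position, orientation): joint-space move of the TCP to a pose.
- bot.move_straight(position, attitude=None, vel=0.15): straight line of the TCP; attitude=None keeps the orientation; vel is the mean speed in m/s.
- bot.move_j(angles): joint-space move.
- bot.grip(opening, grip_force=None): finger opening in m; grip_force is the grip in N (None keeps the last); returns when the fingers have stopped.
- bot.sleep(seconds).
- bot.ik(position, orientation): joint angles nearest the present ones, or None.
- bot.get_obs(): the state.
- bot.get_image(name): name is "side" or "top"; returns a dict with "color" (400x640x3 uint8, red, green, blue), "depth" (400x640 float32, m along the optical axis (not along the pixel's ray), 0 where there is no reading), "fx", "fy", "cx", "cy" (pixels), "cam_to_world" (4x4, takes a point from camera to world coordinates). Camera axes: x right, y down, z forward; pixel columns grow to the right and rows downward; lengths in m; the calibration is good to about 2 mm. A picture is of the moment at which its call begins.
A pose or a line that the arm cannot do raises bot.Unreachable and nothing moves.
- bot.sign_off(): hands the job in, once; it reports no verdict.
The state is a dict: "time_s": time; "q": joint angles; "joint_vel": joint speeds; "joint_efforts": joint torques, N m; "ee_pos": TCP position; "ee_rot": TCP orientation; "contact_force": force on the tool from outside, world axes, zero at the start; "moment": the same for the moment, N m; "gripper_width": finger opening in m.
Only numpy, scipy, OpenCV 4.12 (cv2) and the standard library are available. Lean on these libraries where they do the work, as an engineer would, in place of code of your own. Each camera call takes 0.05 s, during which the arm holds its last target.

## Working session

There is one attempt and no reset: what is moved stays moved. The work goes in short steps, each a Python script; the robot and the scene stay as the last script left them, time stands still between calls to the robot, and variables do not carry over. Pictures are saved under pics/ and viewed, and the job is handed in when it is done.

```bash
ls; mkdir -p pics; python3 - <<'E'
from bench import bot
import cv2,numpy as np
for n in("side","top"):
    d=bot.get_image(n); cv2.imwrite(f"pics/{n}0.png",d["color"][:,:,::-1]); np.savez(f"{n}0.npz",**d)
    print(n,d["fx"],d["cx"],d["cy"],np.round(d["cam_to_world"],3).tolist())
print(bot.get_obs())
E
```

```text
pics
side 519.2225932699619 318.7887135280379 198.42546181503826 [[0.769, -0.471, 0.433, -0.013], [-0.639, -0.572, 0.514, -0.733], [0.006, -0.672, -0.741, 1.188], [0.0, 0.0, 0.0, 1.0]]
top 410.6837345330752 318.10259711057483 201.8575770860502 [[-0.101, -0.974, 0.201, 0.416], [-0.995, 0.099, -0.021, 0.019], [0.0, -0.202, -0.979, 1.014], [0.0, 0.0, 0.0, 1.0]]
{'time_s': 0.1, 'q': array([ 9.87223076e-01,  2.59246773e-01,  1.53597886e+00, -1.10651626e-06,
        1.34801220e+00, -2.02806441e-01]), 'joint_vel': array([-0.00123332, -0.00273808, -0.00453826,  0.00019807, -0.00066628,
        0.00012559]), 'joint_efforts': array([ 2.83011512e-03, -4.38209260e+01, -2.84644747e+01,  7.22085522e-02,
        3.61814839e-02, -4.98913789e-05]), 'ee_pos': array([0.20408665, 0.51017234, 0.20531134]), 'ee_rot': array([-5.94380858e-01, -3.08421080e+00,  2.38721175e-03]), 'contact_force': array([-0.55745167, -0.08586569, -0.61485774]), 'moment': array([-0.0221127 ,  0.01299758,  0.03633772]), 'gripper_width': 0.09316821584367907}
```

View pics/side0.png

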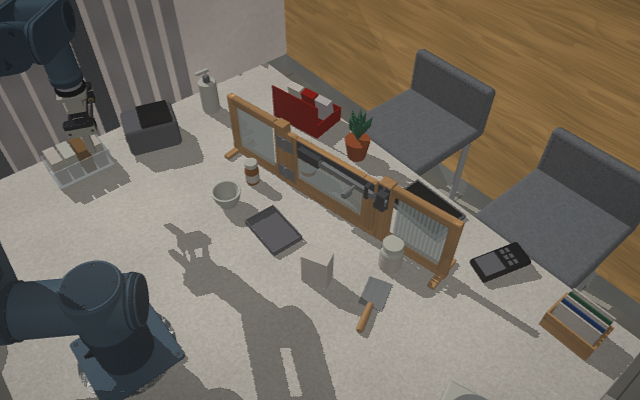

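View pics/top0.png

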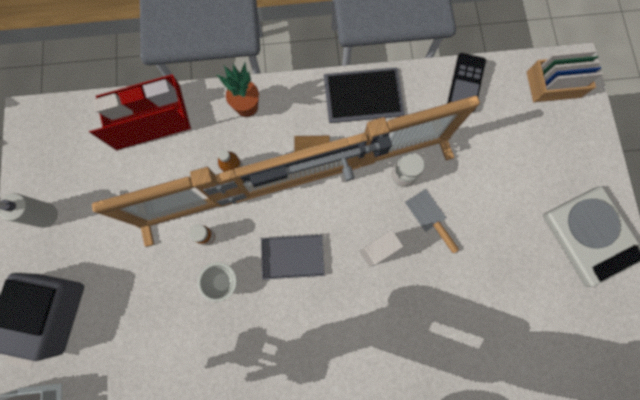

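```bash
python3 - <<'E'
import cv2
a=cv2.imread("pics/top0.png")[105:225,180:440]; cv2.imwrite("pics/topc.png",cv2.resize(a,None,fx=3,fy=3,interpolation=2))
a=cv2.imread("pics/side0.png")[110:280,260:440]; cv2.imwrite("pics/sidec.png",cv2.resize(a,None,fx=3.5,fy=3.5,interpolation=2))
E
```

```text
(no output)
```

View pics/topc.png

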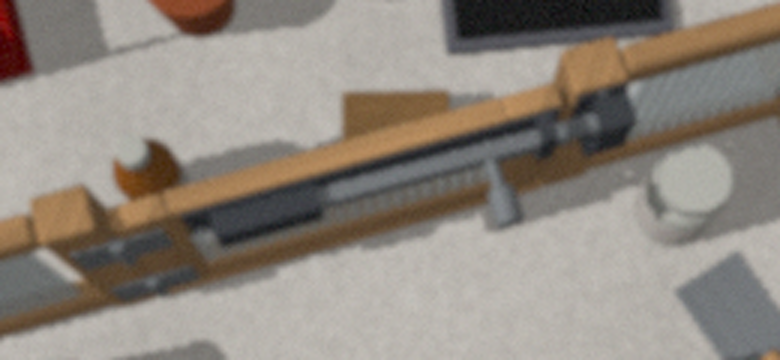

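View pics/sidec.png

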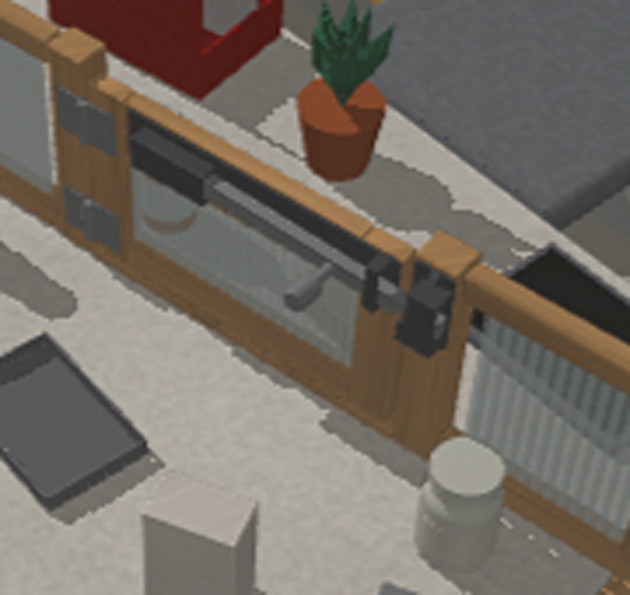

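```bash
cat > h.py <<'E'
import numpy as np
def pt(d,u,v,z=None,zw=None):
    T=d["cam_to_world"]; r=np.array([(u-d["cx"])/d["fx"],(v-d["cy"])/d["fy"],1.])
    R=T[:3,:3]@r
    if zw is not None: return T[:3,3]+R*(zw-T[2,3])/R[2]
    if z is None:
        p=d["depth"][int(v)-1:int(v)+2,int(u)-1:int(u)+2]; z=np.median(p[p>0])
    return T[:3,3]+R*z
def ray(d,u,v):
    a=d["cam_to_world"][:3,3]; b=pt(d,u,v,1.)-a; return a,b/np.linalg.norm(b)
def tri(r1,r2):
    A=np.zeros((3,3));B=np.zeros(3)
    for a,b in(r1,r2):
        M=np.eye(3)-np.outer(b,b);A+=M;B+=M@a
    p=np.linalg.solve(A,B);return p,[np.linalg.norm((np.eye(3)-np.outer(b,b))@(p-a)) for a,b in(r1,r2)]
E
python3 - <<'E'
from h import *
np.set_printoptions(precision=4,suppress=True)
s=np.load("side0.npz");t=np.load("top0.npz")
print("knob tri",tri(ray(s,346.6,193),ray(t,348,173.7)))
print("knob z180", pt(t,348,173.7,zw=.18),pt(s,346.6,193,zw=.18))
print("knob depth",pt(t,348,173.7),pt(s,346.6,193))
# cloud of top band z
def cloud(d):
    v,u=np.mgrid[0:400,0:640]; z=d["depth"]; T=d["cam_to_world"]
    P=np.stack([(u-d["cx"])/d["fx"]*z,(v-d["cy"])/d["fy"]*z,z],-1)@T[:3,:3].T+T[:3,3]
    P[z==0]=np.nan; return P
for n,d in(("side",s),("top",t)):
    P=cloud(d); m=(P[...,2]>.200)&(P[...,2]<.240)&(P[...,0]>.35)&(P[...,0]<.8)&(abs(P[...,1])<.5)
    Q=P[m][:,:2]; c=Q.mean(0);w,V=np.linalg.eigh(np.cov((Q-c).T)); print(n,len(Q),c,V[:,1],w**.5)
    e=(Q-c)@V[:,1];f=(Q-c)@V[:,0]; print(np.percentile(e,[0,2,50,98,100]),np.percentile(f,[2,50,98]))
# post tops in the top image (corners of the cap at z=.225): 
for u,v in[(203,177),(376,129)]: print(pt(t,u,v,zw=.225),pt(t,u,v))
# gate-front-face features: objects
for n,u,v,z in[("pill",205,234,.085),("jar",410,165,.1),("carton",383,242,.11),("mortar",218,280,.06),("tray",293,256,.018)]: print(n,pt(t,u,v,zw=z))
E
```

```text
knob tri (array([ 0.6419, -0.0678,  0.1828]), [np.float64(0.0015887903486446991), np.float64(0.001588790348644633)])
knob z180 [ 0.6412 -0.0674  0.18  ] [ 0.6454 -0.0663  0.18  ]
knob depth [ 0.639  -0.0665  0.1882] [ 0.639  -0.0728  0.1898]
side 2971 [ 0.6899 -0.0095] [-0.1843  0.9829] [0.0097 0.2355]
[-0.3495 -0.3394 -0.0438  0.4366  0.4606] [-0.0198  0.0007  0.0268]
top 5502 [0.6798 0.0505] [-0.1821  0.9833] [0.0101 0.231 ]
[-0.4108 -0.3904  0.0147  0.3814  0.4001] [-0.0191  0.0003  0.0268]
[0.6513 0.2245 0.225 ] [0.6513 0.2245 0.225 ]
[ 0.7169 -0.1303  0.225 ] [ 0.7169 -0.1303  0.2251]
pill [0.5586 0.2624 0.085 ]
jar [ 0.669  -0.2208  0.1   ]
carton [ 0.4975 -0.1333  0.11  ]
mortar [0.4539 0.2443 0.06  ]
tray [0.4942 0.0715 0.018 ]
```

```bash
cat >> h.py <<'E'
from scipy.spatial.transform import Rotation as Ro
yg=np.array([-.183,.983,0]);yg/=np.linalg.norm(yg); xg=np.array([yg[1],-yg[0],0])
def ori(th=0,s=1):
    # th: gate opening (clockwise)
    y=s*(Ro.from_rotvec([0,0,-th]).apply(yg)); z=np.array([0,0,-1.]); return Ro.from_matrix(np.stack([np.cross(y,z),y,z],1)).as_rotvec()
knob=np.array([.643,-.0672,.181])
E
python3 - <<'E'
from bench import bot
from h import *
np.set_printoptions(precision=4,suppress=True)
import cv2
p=knob+[0,0,.12]
for s in(1,-1): print(s,bot.ik(p,ori(0,s)),bot.ik(knob+[-.1,.03,0],ori(.4,s)))
o=bot.get_obs(); bot.move_straight(o["ee_pos"]+[0,0,.1])
s=min((1,-1),key=lambda s:abs(bot.ik(p,ori(0,s))[5])); print(s)
bot.goto(p,ori(0,s)); bot.grip(.06,18)
bot.move_straight(knob+[0,0,.035])
for n in("side","top"):
    d=bot.get_image(n); np.savez(f"{n}1.npz",**d); a=d["color"][:,:,::-1]
    a=a[105:225,240:440] if n=="top" else a[110:260,270:430]
    cv2.imwrite(f"pics/{n}1.png",cv2.resize(a,None,fx=4,fy=4,interpolation=2))
o=bot.get_obs();print(o["time_s"],o["ee_pos"],o["contact_force"],o["gripper_width"])
E
```

```text
1 [-0.2764  0.4     1.1082 -0.      1.6334 -2.0312] [-0.2734  0.2665  1.5874  0.      1.2877 -1.6283]
-1 [-0.2764  0.4     1.1082 -0.      1.6334  1.1104] [-0.2734  0.2665  1.5874 -0.      1.2877  1.5133]
-1
5.025 [ 0.6439 -0.0674  0.2177] [0.4591 0.1081 0.1835] 0.05996788636080743
```

View pics/top1.png

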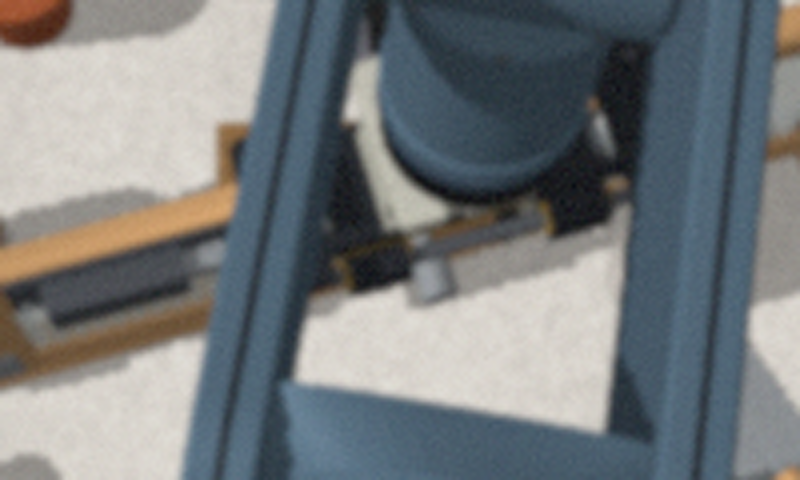

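View pics/side1.png

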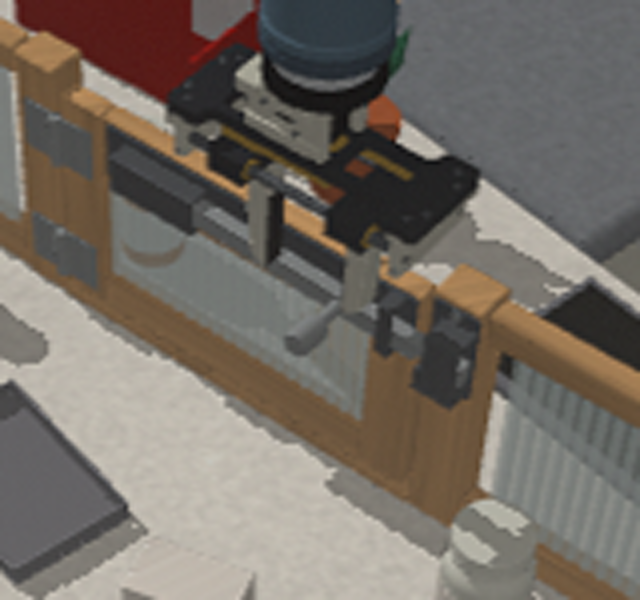

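```bash
python3 - <<'E'
from h import *
s=np.load("side1.npz")
def proj(d,p):
    q=np.linalg.inv(d["cam_to_world"])@np.r_[p,1]; return q[0]/q[2]*d["fx"]+d["cx"],q[1]/q[2]*d["fy"]+d["cy"]
t=np.array([.6439,-.0674,.2037])
for k in(-1,0,1): print(proj(s,t+k*.03*yg))
for k in(-.013,0,.013): print("knob",proj(s,knob+k*xg))
# crop coords (x-270)*4,(y-110)*4
E
```

```text
(np.float64(356.05008414139684), np.float64(192.75153647509003))
(np.float64(346.86063470183666), np.float64(187.3321482310682))
(np.float64(337.8426982810103), np.float64(182.01390811823055))
knob (np.float64(343.1404680814714), np.float64(196.13041109541024))
knob (np.float64(346.16285390804734), np.float64(193.34997962731387))
knob (np.float64(349.1556478440694), np.float64(190.59677109778914))
```

```bash
python3 - <<'E'
from h import *
import cv2
np.set_printoptions(precision=3,suppress=True)
s=np.load("side1.npz")
a=s["color"][150:210,315:385,::-1]; cv2.imwrite("pics/z1.png",cv2.resize(a,None,fx=10,fy=10,interpolation=cv2.INTER_NEAREST))
for u,v in[(336,170),(336,173),(336,175),(337,178),(359,178),(359,182),(359,185),(359,188),(345,193),(346,193),(344,195),(349,190),(351,189)]: print(u,v,pt(s,u,v,z=s["depth"][v,u]))
E
```

```text
336 170 [ 0.632 -0.036  0.251]
336 173 [ 0.631 -0.037  0.241]
336 175 [ 0.632 -0.037  0.233]
337 178 [0.678 0.008 0.157]
359 178 [ 0.641 -0.11   0.274]
359 182 [ 0.644 -0.109  0.257]
359 185 [ 0.642 -0.112  0.25 ]
359 188 [ 0.681 -0.075  0.183]
345 193 [ 0.634 -0.072  0.193]
346 193 [ 0.64  -0.069  0.186]
344 195 [ 0.63  -0.072  0.188]
349 190 [ 0.65  -0.07   0.191]
351 189 [ 0.661 -0.066  0.185]
```

View pics/z1.png

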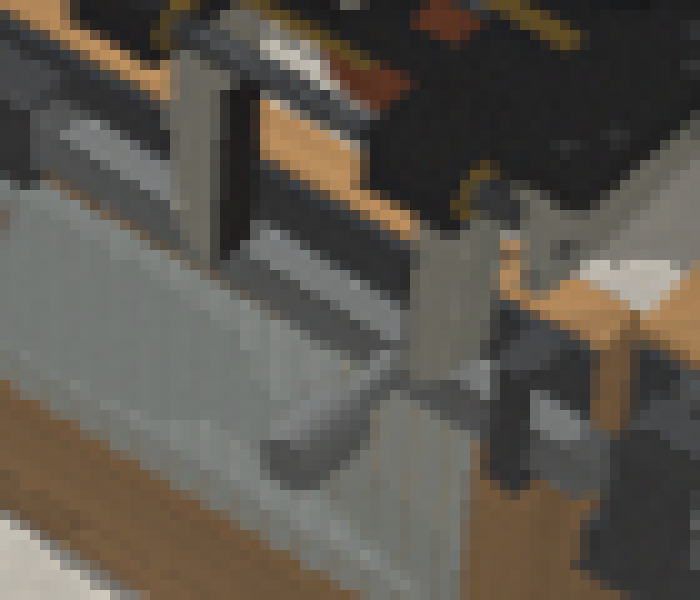

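```bash
python3 - <<'E'
from h import *
from bench import bot
import cv2
np.set_printoptions(precision=3,suppress=True)
print(bot.get_obs()["ee_pos"])
s=bot.get_image("side");np.savez("side2.npz",**s)
print(bot.get_obs()["ee_pos"])
a=s["color"][150:210,315:385,::-1]; cv2.imwrite("pics/z2.png",cv2.resize(a,None,fx=8,fy=8,interpolation=cv2.INTER_NEAREST))
for v in range(168,195): print(v,pt(s,336,v,z=s["depth"][v,336]),pt(s,358,v,z=s["depth"][v,358]))
E
```

```text
[ 0.644 -0.067  0.218]
[ 0.644 -0.067  0.218]
168 [ 0.629 -0.038  0.261] [ 0.618 -0.126  0.335]
169 [ 0.63  -0.038  0.257] [ 0.62  -0.125  0.329]
170 [ 0.631 -0.037  0.253] [ 0.619 -0.126  0.327]
171 [ 0.631 -0.037  0.249] [ 0.617 -0.128  0.327]
172 [ 0.632 -0.036  0.244] [ 0.62  -0.125  0.32 ]
173 [ 0.632 -0.036  0.24 ] [ 0.642 -0.105  0.287]
174 [ 0.632 -0.036  0.236] [ 0.643 -0.105  0.283]
175 [ 0.632 -0.036  0.233] [ 0.643 -0.105  0.279]
176 [ 0.664 -0.002  0.181] [ 0.643 -0.104  0.275]
177 [0.666 0.    0.175] [ 0.642 -0.106  0.274]
178 [0.682 0.018 0.147] [ 0.644 -0.105  0.268]
179 [0.685 0.02  0.139] [ 0.64  -0.108  0.269]
180 [0.682 0.016 0.14 ] [ 0.644 -0.105  0.261]
181 [0.683 0.017 0.134] [ 0.641 -0.108  0.262]
182 [0.684 0.019 0.128] [ 0.646 -0.104  0.252]
183 [0.683 0.017 0.126] [ 0.645 -0.105  0.25 ]
184 [0.684 0.018 0.121] [ 0.642 -0.108  0.25 ]
185 [0.685 0.019 0.115] [ 0.642 -0.109  0.247]
186 [0.682 0.015 0.117] [ 0.643 -0.108  0.242]
187 [0.683 0.016 0.111] [ 0.644 -0.107  0.237]
188 [0.682 0.015 0.108] [ 0.68  -0.073  0.182]
189 [0.683 0.016 0.103] [ 0.683 -0.071  0.173]
190 [0.684 0.017 0.096] [ 0.681 -0.073  0.173]
191 [0.683 0.016 0.094] [ 0.682 -0.072  0.168]
192 [0.682 0.014 0.092] [ 0.697 -0.059  0.142]
193 [0.681 0.013 0.089] [ 0.699 -0.056  0.134]
194 [0.686 0.018 0.078] [ 0.699 -0.057  0.131]
```

View pics/z2.png

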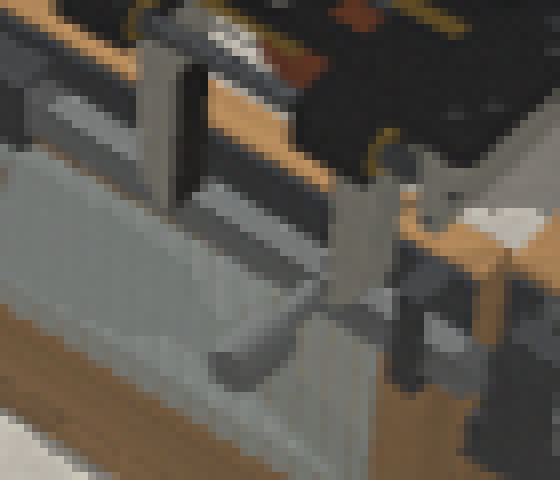

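```bash
python3 - <<'E'
from h import *
from bench import bot
import cv2
np.set_printoptions(precision=4,suppress=True)
p=knob.copy(); p[2]=.161
bot.move_straight(p,vel=.05)
bot.sleep(.2); o=bot.get_obs();print(o["time_s"],o["ee_pos"],o["contact_force"])
s=bot.get_image("side");np.savez("side3.npz",**s)
a=s["color"][140:220,310:400,::-1]; cv2.imwrite("pics/z3.png",cv2.resize(a,None,fx=8,fy=8,interpolation=2))
E
```

```text
6.525 [ 0.6431 -0.0672  0.1613] [0.0325 0.011  0.4451]
```

View pics/z3.png

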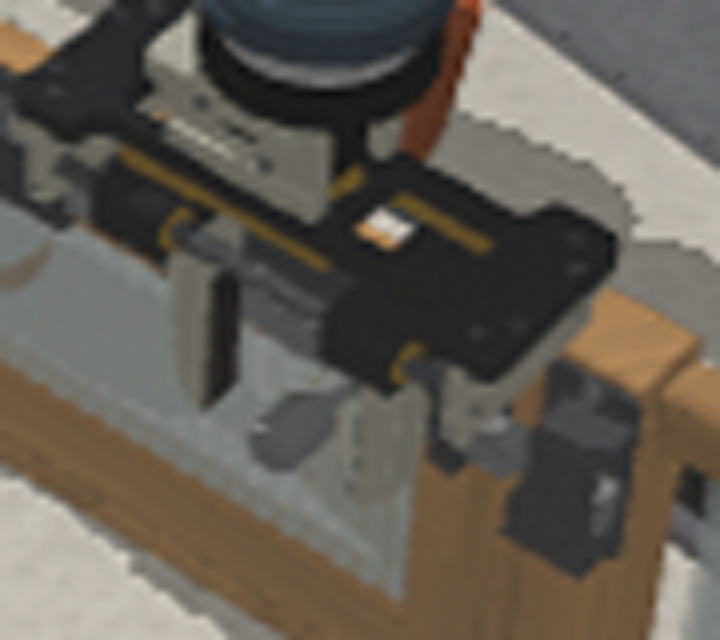

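```bash
python3 - <<'E'
from h import *
from bench import bot
import cv2
np.set_printoptions(precision=4,suppress=True)
bot.grip(.005,12)
bot.sleep(.1); o=bot.get_obs();print(o["time_s"],o["ee_pos"],o["contact_force"],o["moment"],o["gripper_width"])
s=bot.get_image("side")
a=s["color"][140:220,310:400,::-1]; cv2.imwrite("pics/z4.png",cv2.resize(a,None,fx=8,fy=8,interpolation=2))
E
```

```text
7.3917 [ 0.643  -0.0672  0.161 ] [-0.2075  1.0151  0.0792] [-0.0067  0.1748  0.0235] 0.01979548964202459
```

View pics/z4.png

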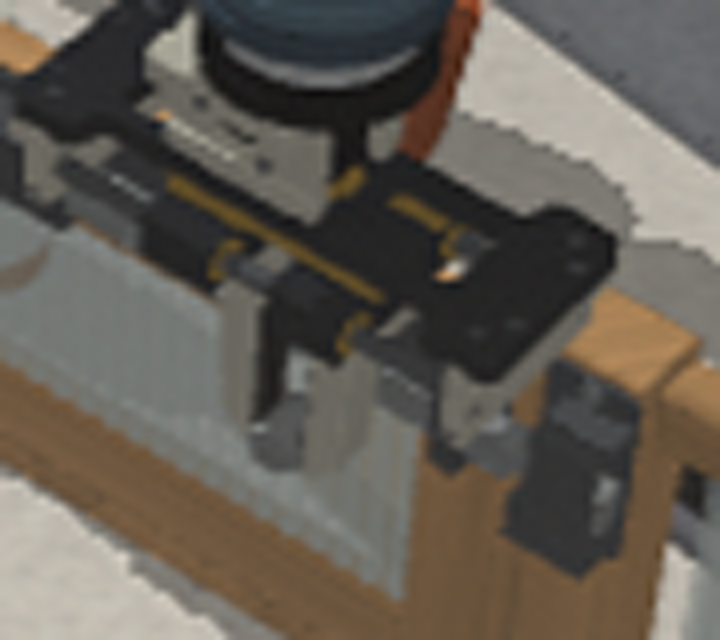

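```bash
python3 - <<'E'
from h import *
from bench import bot
import cv2
np.set_printoptions(precision=4,suppress=True)
bot.grip(.005,25)
p0=bot.get_obs()["ee_pos"]; np.save("p0.npy",p0)
def rep(): o=bot.get_obs();print(round(o["time_s"],2),o["ee_pos"],o["contact_force"],o["moment"],o["gripper_width"]); return o
rep()
for h in(.002,.004,.006,.008):
    bot.move_straight(p0+[0,0,h],vel=.02); bot.sleep(.1); rep()
s=bot.get_image("side")
a=s["color"][140:220,310:400,::-1]; cv2.imwrite("pics/z5.png",cv2.resize(a,None,fx=8,fy=8,interpolation=2))
E
```

```text
7.66 [ 0.643  -0.0672  0.161 ] [ 0.4797  0.4499 -0.5551] [ 0.0216  0.1621 -0.001 ] 0.01910449439336919
8.01 [ 0.6428 -0.0672  0.1626] [ 1.0983 -0.1409 -4.0376] [-0.2575  0.039   0.0298] 0.01919973091405224
8.36 [ 0.6429 -0.0673  0.1649] [ 0.4464 -0.4411 -4.7249] [-0.4202  0.0705 -0.02  ] 0.019021546260762016
8.71 [ 0.643  -0.0673  0.1672] [ 0.3244 -0.727  -4.9441] [-0.3931  0.0922  0.0269] 0.01918188523070879
9.06 [ 0.643  -0.0672  0.1691] [-0.3748 -0.3788 -4.1739] [-0.4415  0.0787 -0.0237] 0.01935352399131362
```

View pics/z5.png

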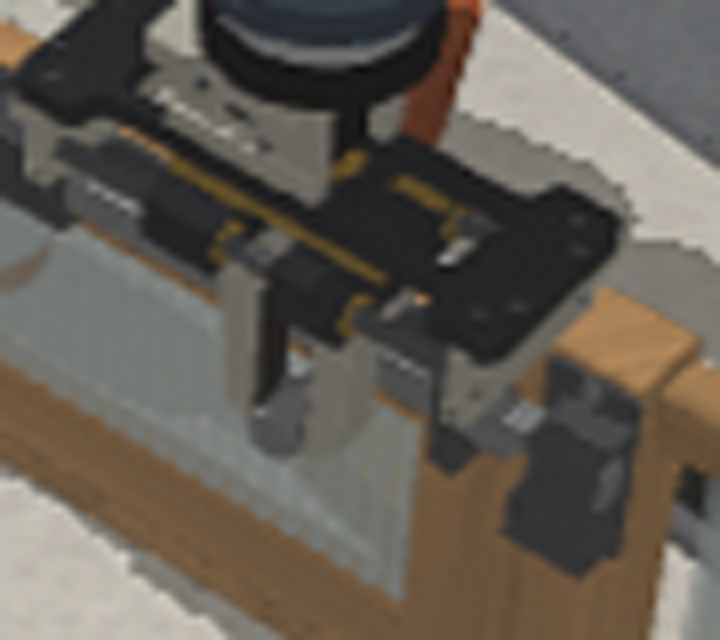

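```bash
python3 - <<'E'
from h import *
from bench import bot
import cv2
np.set_printoptions(precision=4,suppress=True)
p0=np.load("p0.npy")+[0,0,.008]
def rep(): o=bot.get_obs();print(round(o["time_s"],2),o["ee_pos"],o["contact_force"],o["moment"],o["gripper_width"]); return o
for h in(.003,.006,.009,.012,.018,.025,.032,.039,.046):
    bot.move_straight(p0+h*yg,vel=.03); bot.sleep(.05); o=rep()
    if np.linalg.norm(o["contact_force"]-[0,0,-4.5])>7: print("STOP");break
for n in("side","top"):
    s=bot.get_image(n); np.savez(n+"6.npz",**s)
    a=s["color"][120:240,280:420,::-1]; cv2.imwrite(f"pics/{n}6.png",cv2.resize(a,None,fx=5,fy=5,interpolation=2))
E
```

```text
9.41 [ 0.6424 -0.0637  0.169 ] [ 0.233   0.5661 -3.9882] [-0.2352  0.1045  0.0114] 0.019234649167146123
9.71 [ 0.6419 -0.0608  0.169 ] [ 0.7674  0.1578 -4.9409] [-0.2447  0.1242 -0.0173] 0.019228901803703853
10.01 [ 0.6413 -0.058   0.169 ] [ 0.9547  0.7013 -5.6624] [-0.151   0.1167 -0.0586] 0.01912616097494431
10.31 [ 0.6408 -0.0551  0.169 ] [ 0.628   0.6538 -5.3971] [-0.1618  0.1014  0.0098] 0.019327485629108253
10.71 [ 0.6396 -0.0489  0.169 ] [-0.3559  1.2517 -4.7575] [-0.1193  0.0844 -0.0155] 0.019058600642368067
11.14 [ 0.6384 -0.0421  0.169 ] [ 0.166   1.3311 -4.7775] [-0.0875  0.1284  0.0059] 0.019346516687144984
11.57 [ 0.6371 -0.0352  0.169 ] [ 0.4138  0.8188 -4.6367] [-0.1393  0.1071  0.0344] 0.019461610686906206
12.01 [ 0.6358 -0.0284  0.169 ] [-0.2623 -0.173  -4.5489] [-0.079   0.1001 -0.0192] 0.019073535121008747
12.44 [ 0.6345 -0.0214  0.169 ] [ 0.1354  0.0819 -4.2964] [-0.0888  0.146   0.0335] 0.01920788542139087
```

View pics/side6.png

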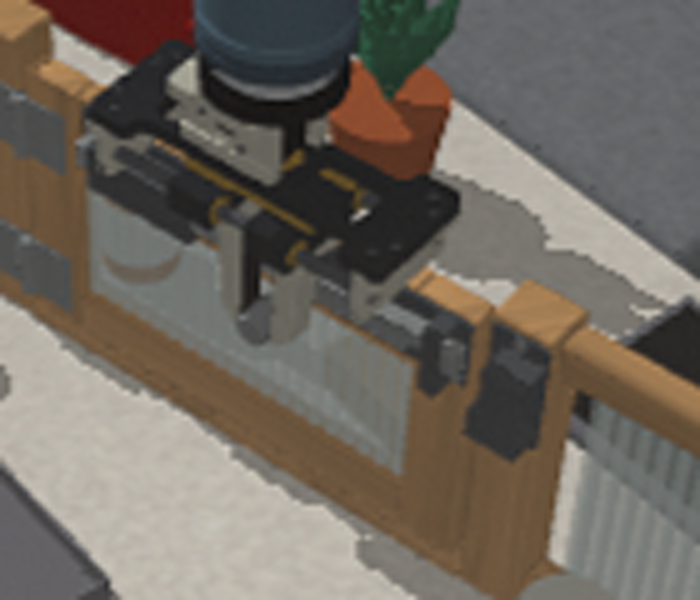

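```bash
python3 - <<'E'
from h import *
from bench import bot
import cv2
np.set_printoptions(precision=4,suppress=True)
H=np.array([.6412,.2051]); p0=bot.get_obs()["ee_pos"]
def rep(): o=bot.get_obs();print(round(o["time_s"],2),o["ee_pos"],o["contact_force"],o["moment"],o["gripper_width"]); return o
for th in np.arange(.04,.321,.04):
    p=p0.copy(); c,s=np.cos(th),np.sin(th); d=p0[:2]-H
    p[:2]=H+[c*d[0]+s*d[1],-s*d[0]+c*d[1]]
    bot.move_straight(p,ori(th,-1),vel=.04); bot.sleep(.05);o=rep()
    if np.linalg.norm(o["contact_force"])>12: print("STOP");break
bot.sleep(.5);rep()
for n in("side","top"):
    s=bot.get_image(n); np.savez(n+"7.npz",**s)
    a=s["color"][100:270,220:440,::-1]; cv2.imwrite(f"pics/{n}7.png",cv2.resize(a,None,fx=3.5,fy=3.5,interpolation=2))
E
```

```text
12.97 [ 0.6258 -0.0214  0.1692] [ 2.2706  0.0647 -5.0039] [-0.3259 -0.1574 -0.022 ] 0.019257968907252378
13.39 [ 0.6166 -0.0205  0.1691] [ 1.8333 -0.659  -3.9836] [-0.4395 -0.2012  0.0074] 0.019180268490297903
13.82 [ 0.6076 -0.0192  0.1691] [ 1.4406  0.0262 -4.9312] [-0.3742 -0.2428 -0.0564] 0.019372981249180212
14.24 [ 0.5986 -0.0176  0.1691] [ 2.9536 -0.5248 -3.9565] [-0.3605 -0.2504 -0.0397] 0.01916919710121012
14.67 [ 0.5898 -0.0159  0.1691] [ 2.8983 -0.6166 -5.1724] [-0.3827 -0.2579 -0.0452] 0.019468466310203023
15.09 [ 0.581  -0.0136  0.1691] [ 2.6467 -0.3191 -5.6454] [-0.3008 -0.2221 -0.0338] 0.019106425203273592
15.52 [ 0.5724 -0.0111  0.1691] [ 2.5821 -0.8802 -4.7195] [-0.4144 -0.1906 -0.0544] 0.019620847562334585
15.94 [ 0.5637 -0.0081  0.1691] [ 3.4348 -1.0877 -4.1903] [-0.4688 -0.2697 -0.0425] 0.019202289434274662
16.44 [ 0.5636 -0.0081  0.169 ] [ 2.5028 -1.5628 -4.9675] [-0.4514 -0.2888 -0.1018] 0.019367409627228035
```

View pics/side7.png

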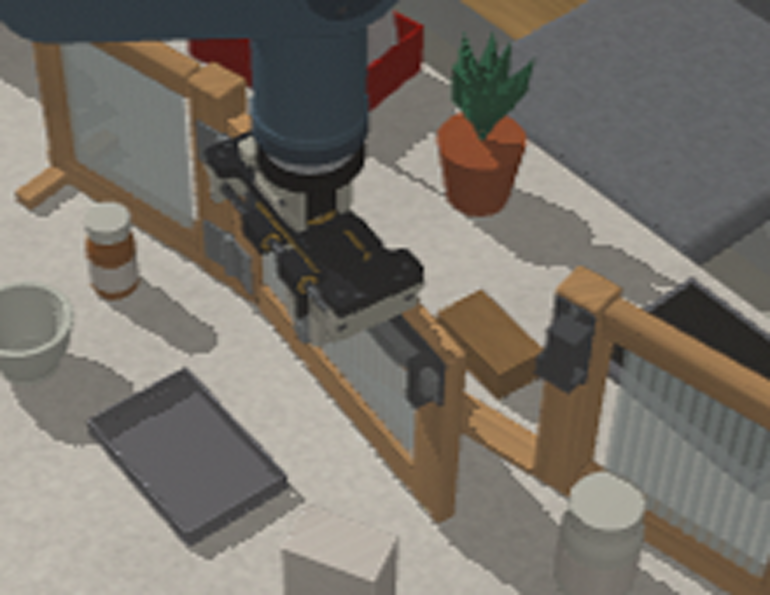

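View pics/top7.png

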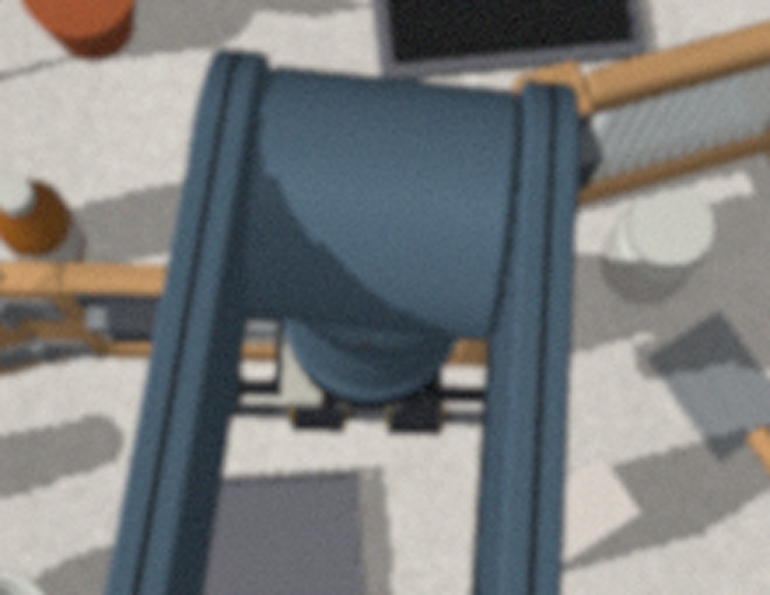

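```bash
python3 - <<'E'
from h import *
from bench import bot
np.set_printoptions(precision=4,suppress=True)
s=np.load("side7.npz")
p=pt(s,220+463/3.5,100+352/3.5,zw=.21)[:2]  # back top free corner (x=+9,y=-160)
H=np.array([.6412,.2051]); d=p-H
a=np.arctan2(d@xg[:2],d@yg[:2]); a0=np.arctan2(.021,-.323)
print(p,np.linalg.norm(d),(a-a0))
o=bot.get_obs();print(o["joint_vel"],o["time_s"])
bot.sign_off()
E
```

```text
[ 0.6195 -0.1148] 0.3206817545275454 -5.96647834661163
[ 0.0003 -0.0013  0.0012 -0.0002 -0.0007  0.0009] 16.5417
the job is handed in; nothing more can be done
```

The bolt is unlatched and drawn, the gate is standing open, and I handed the job in at 16.5 s with the gripper still holding the knob.

**What I did:**
- I gripped the knob across its diameter; the fingers stopped 19 to 20 mm apart, matching its 20 mm width.
- I lifted it 8 mm against a steady load of about 4 to 5 N.
- I drew the bolt 46 mm towards the hinge; sideways force at the wrist stayed under about 1.5 N. The side picture showed its nose clear of the keeper.
- I swung the gate about its hinge, turning the gripper with it.

**Last checks:**
- **Opening:** I commanded 0.32 rad, and a corner measured in the picture gave −5.966, which is 0.317 rad once a full turn is added. That puts the free edge about 10 cm out.
- **Grip:** the fingers were still on the knob at 19.4 mm, holding about 3 N horizontally against the spring.
- **Stillness:** joint speeds were about 0.001 rad/s or less.
- **Bystanders:** those visible in the last pictures looked undisturbed. I judged this by eye and did not measure it. The syrup bottle and the pack behind the gate were each visible in one of the last two views.

**One disagreement:** the fingertips looked about 26 mm shorter in the camera than the description states. I gripped about 15 mm lower than the description called for, so the hold was good either way.

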